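# Date check: sort sealed spice jars and show the doubtful one to the label camera

### The job

Sort the three spice jars by the colour of their date seals: set the green-sealed one (in date) fully down in the free well of the green caddy and the red-sealed one (out of date) fully down in the free well of the red caddy. Take the yellow-sealed one (doubtful) by its black lid and hold it up to the label camera so that its white back label (at the foot of the seal strip) faces the lens squarely, centred in its view, 15 cm in front of the glass, lid towards the top of the picture; finish while holding it there still in the air. Do not drop or knock over a jar, and leave the camera and the other things as they are.

Things in the scene. Friction and masses are not known exactly. Their poses are not given: they have to be found in the camera images.
- jar_green: One of three like spice jars on the left: 45 mm wide, 105 tall, about 0.06 kg; black lid 45 wide, 84 to 105 mm up. Green date seal: green dot on the lid, strip from it over the lid's edge down to the white back label (bar code and date); the green front label is on the other side. Jars about 90 mm apart. Origin: centre of underside; z up; x from the axis out through the back label.
- jar_red: One of three like spice jars on the left: 45 mm wide, 105 tall, about 0.06 kg; black lid 45 wide, 84 to 105 mm up. Red date seal: red dot on the lid, strip from it over the lid's edge down to the white back label (bar code and date); the green front label is on the other side. Jars about 90 mm apart. Origin: centre of underside; z up; x from the axis out through the back label.
- jar_yellow: One of three like spice jars on the left: 45 mm wide, 105 tall, about 0.06 kg; black lid 45 wide, 84 to 105 mm up. Yellow date seal: yellow dot on the lid, strip from it over the lid's edge down to the white back label (bar code and date); the green front label is on the other side. Jars about 90 mm apart. Origin: centre of underside; z up; x from the axis out through the back label.
- jar_yellow_label (a point): Centre of the yellow jar's white back label: on the jar's side, 22.9 mm from the jar's axis along the jar's x, 40 mm above its base.
- jar_yellow_middle (a point): Point on the yellow jar's axis, 40 mm above its base, behind the label's centre.
- caddy_green: Green plastic jar caddy, fixed, on the right, its length across the table: base plate 140 x 68 mm, 8 thick, with two round cups 74 mm apart; cup 49 mm wide inside, flaring to 55 at the mouth, wall 4, mouth 38 mm above the table. Origin: centre of underside; x along its length. The cup (well) at x = +37 mm (wall side) holds a salt shaker; the one at x = -37 mm is free.
- caddy_red: Red plastic jar caddy, fixed, on the right, its length across the table: base plate 140 x 68 mm, 8 thick, with two round cups 74 mm apart; cup 49 mm wide inside, flaring to 55 at the mouth, wall 4, mouth 38 mm above the table. Origin: centre of underside; x along its length. The cup (well) at x = +37 mm (wall side) holds a gold-lidded jar; the one at x = -37 mm is free.
- caddy_green_seat (a point): Centre of the floor of the green caddy's free well, 8 mm above the table; z up.
- caddy_red_seat (a point): Centre of the floor of the red caddy's free well, 8 mm above the table; z up.
- lens (a point): Centre of the lens glass of the label camera: grey head (46 x 52 x 44 mm, reaching 70 mm behind the glass) on a steel post 383 mm tall with a dark round foot 110 mm wide, fixed, far right. Glass about 315 mm above the table. -x is the line of sight, towards the robot and down by 21 to 39 degrees; y level; z the picture's upward direction. The tilt is stiff; leave it so.
- tub_back: Open cream tub, fixed, between the jars and the caddies, 212 x 274 mm, rim 137 mm above the table; kitchen things stand in it (all below the rim). Origin: centre of underside.
- tub_white: Long open cream tub, fixed, beyond the jars and left of the camera, 307 x 149 mm, rim 127 mm above the table. Origin: centre of underside.
- shaker: Salt shaker with grey cap, 44 mm wide, 90 mm tall, standing in the green caddy's other well (top 98 mm above the table). Origin: centre of its underside.
- jar_gold: Gold-lidded spice jar, 42 mm wide, 96 mm tall, standing in the red caddy's other well (top 104 mm above the table). Origin: centre of its underside.
- tin_blue: Blue and gold tin, 57 mm wide, 72 mm tall, beside the camera, between the caddies and its foot. Origin: centre of its underside.
- onion: Onion, 68 mm wide, 71 mm tall, beyond the jars at the left edge. Origin: centre of its underside.

How it is judged:
By the outcome, as a careful person would: the job done as asked, in the order asked, and still so for the second after the job is handed in, while the arm keeps its last pose, push and grip.
It also fails if it takes over 72 s, if anything falls off the work surface, if the arm or the gripper's body presses on something with over 40 N, if the wrist force passes 120 N, or if a joint passes its speed limit or range.

### The arm

A 6-joint arm with a two-finger parallel gripper is mounted at the origin on a cart in front of the work surface, level with it; the furniture and walls round the work are solid. World frame = base frame: x ahead of the robot, y to its left, z up, the work surface at z = 0. Lengths are in m, angles in rad, forces in N, time in s.
With the tool pointing down it reaches from about 0.375 to 0.9 m from the base axis. Payload 3.1 kg.
Tool frame: the origin (TCP) lies between the finger pads, 19 mm behind the fingertips; this is the grasp point; z points along the fingers, y is the line along which they close (so a half turn about z gives the same grasp; the last joint's range is limited). The gripper opens to 87 mm and grips with 3 to 60 N. Pads are 19 mm wide; open, the fingers measure 117 mm over their backs; the gripper's body (75 mm by 190 mm) begins 51 mm behind the grasp point.
Start: joints at [1.085, 0.527, 1.433, -0, 1.181, -0.178], TCP at [0.189, 0.596, 0.241] pointing down, gripper open.
Joint ranges: [-3.08, 3.08], [-0.75, 2.2], [0.22, 2.44], [-1.43, 4.57], [0, 2.65], [-2.85, 2.85]. Speed limits (rad/s): [2.79, 2.79, 3.14, 3.14, 3.14, 3.14].

### API

Orientations are given as a unit quaternion [x, y, z, w].
In Python, from rig import robot, cams gives the robot as it stands.
- The arm moves only by the shell command python3 -m pendant 'ROWS' [FORCE]. ROWS is JSON, a list of rows, each an object with "jaw": the opening, from 0 (shut) to 1 (fully open); "linear": the shift along the tool's x, y, z in cm, a list of three; "twist": the turn about the tool's z in degrees. A call has 1 to 12 rows; each row shifts and turns the commanded pose from where the row before left it, along the tool's axes as they then stand; what a row does not reach is not made up. A row lasts 1/12 s, in which the tool goes at most 41.7 mm and 7.16 degrees, less where a joint would pass 70% of its speed; a pose out of reach is approached as far as the arm can. A call is refused whole if a number of a shift passes 4.17 or a number of a turn 7.16, either way. A call with a gripper value outside its range is refused whole. The fingers move at their own pace and stop on an object; FORCE is the grip in N (left out, the last holds). Time passes only in rows, so rows that do not move let the fingers close. It gives the time, the measured TCP pose, the force, the opening and the grip force at its end, in the units of the state.
- robot.get_obs(): the state, without advancing time (a new reading comes with each control period).
- cams.camera(name): name is "side" or "top" or "wrist"; returns a dict with "color" (480x640x3 uint8, blue, green, red), "depth" (480x640 float32, m along the optical axis (not along the pixel's ray), 0 where there is no reading), "fov_y" (degrees; the focal length in pixels is half the picture's height over the tangent of half this angle, whatever the lens; pixels are square), "cx", "cy" (the principal point, pixels), "view" (4x4, takes a point from world to camera coordinates). Camera axes: x right, y down, z forward; pixel columns grow to the right and rows downward; lengths in m; the calibration is good to about 2 mm. A picture is of the moment at which its call begins.
- robot.hand_in(): hands the job in; it is judged then, once.
The state is a dict: "time": time; "q": joint angles; "joint_velocities": joint speeds; "joint_torque": joint torques, N m; "position": TCP position; "tool_rot": TCP orientation; "ft_force": force on the tool from outside, world axes, zero at the start; "moment": the same for the moment, N m; "grip_width": finger opening in m; "grip_force": force on a finger pad.
Only numpy, scipy, OpenCV 4.12 (cv2) and the standard library are available. Lean on these libraries where they do the work, as an engineer would, in place of code of your own. Each camera call takes 0.05 s, during which the arm holds its last target. There are 200 camera calls.

## Working session

There is one attempt and no reset: what is moved stays moved. The work goes in short steps, Python scripts to look and compute and a shell command to move; the robot and the scene stay as the last step left them, time stands still between calls to the robot, and variables do not carry over. Pictures are saved under pics/ and viewed, at most 10 in all, crops included, and the job is handed in when it is done.

```bash
mkdir -p pics; ls
cat > h.py <<'E'
import numpy as np,cv2
from rig import robot,cams
from scipy.spatial.transform import Rotation as R
def shot(n):
    c=cams.camera(n); np.savez('/tmp/%s.npz'%n,**c); return c
def K(c):
    f=240/np.tan(np.radians(c['fov_y'])/2); return f,float(c['cx']),float(c['cy'])
def cloud(c):
    f,cx,cy=K(c); d=c['depth']; v,u=np.mgrid[0:480,0:640]
    p=np.stack([(u-cx)/f*d,(v-cy)/f*d,d],-1); V=c['view']
    P=(p-V[:3,3])@V[:3,:3]; P[d==0]=np.nan; return P
E
python3 - <<'E'
from h import *
for n in('top','side','wrist'):
    c=shot(n); cv2.imwrite('pics/%s0.png'%n,c['color']); V=c['view']; print(n,c['fov_y'],c['cx'],c['cy'],np.round(-V[:3,:3].T@V[:3,3],3),np.round(V[:3,:3],2).tolist())
print(robot.get_obs())
E
```

```text
pics
top 53.502120601470615 317.6106482497856 237.2702538061727 [0.499 0.053 1.257] [[0.0, -1.0, 0.03], [-1.0, -0.0, -0.06], [0.06, -0.03, -1.0]]
side 47.38664717446169 316.740832970821 237.08761027615765 [1.562 0.307 0.889] [[-0.24, 0.97, -0.02], [0.54, 0.11, -0.83], [-0.81, -0.21, -0.55]]
wrist 66.41405659746816 317.6753316724593 232.65298468590805 [0.108 0.621 0.384] [[0.3, 0.95, -0.0], [0.91, -0.29, 0.3], [0.29, -0.09, -0.95]]
{'time': 0.15, 'q': array([ 1.08545877e+00,  5.28236734e-01,  1.43361965e+00,  5.15910378e-06,
        1.18142712e+00, -1.78510866e-01]), 'joint_velocities': array([ 0.00121122, -0.00343503, -0.00400759,  0.00062348,  0.00031168,
        0.00104147]), 'joint_torque': array([ 3.95015413e-04, -4.40427661e+01, -1.76842779e+01,  6.33622706e-02,
        5.53141558e-02, -9.87477210e-05]), 'position': array([0.18849109, 0.59532882, 0.24050247]), 'tool_rot': array([ 1.52813188e-01,  9.88254732e-01, -7.98506205e-04, -2.77749501e-04]), 'ft_force': array([ 0.28913233,  0.09464007, -0.04058956]), 'moment': array([ 0.02248813, -0.04122777, -0.00441763]), 'grip_force': 0.0, 'grip_width': 0.08681259249379492}
```

View pics/top0.png

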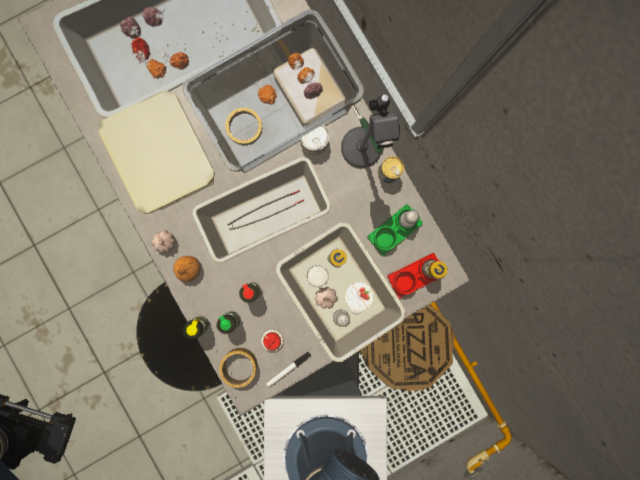

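View pics/side0.png

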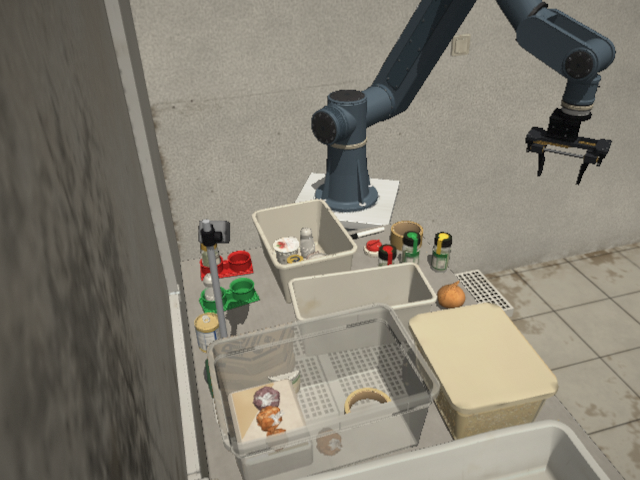

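View pics/wrist0.png

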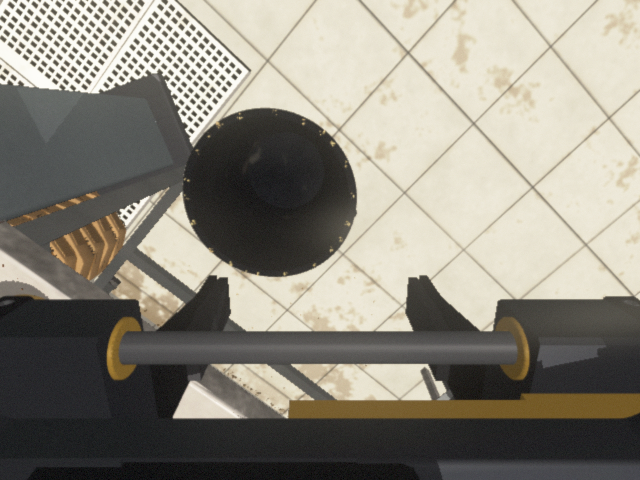

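The top view shows the jars at yellow (194,327), green (227,323) and red (250,291). The free wells are at green (384,238) and red (404,284), and the label camera head is at (385,125). The side view shows seal strips on the jars at (441,238), (411,240) and (387,252). The wrist view shows only the floor beyond the bench.

```bash
cat >> h.py <<'E'
def load(n): return dict(np.load('/tmp/%s.npz'%n))
E
python3 - <<'E'
from h import *
T=load('top');S=load('side')
P=cloud(T);Q=cloud(S)
def near(c,z0,z1,r,nm,X=P):
    u,v=c; p=X[v,u]; 
    for i in range(3):
        m=(np.hypot(X[...,0]-p[0],X[...,1]-p[1])<r)&(X[...,2]>z0)&(X[...,2]<z1)
        if m.sum()<4: break
        q=X[m]; cc,rr=cv2.minEnclosingCircle(q[:,:2].astype(np.float32)); p=np.array(cc)
    print(nm,np.round(X[v,u],3),m.sum(),np.round(p,4),round(rr,4),np.round(np.median(q[:,2]),4), np.round(q[:,:2].mean(0),4))
for nm,c in dict(yel=(194,327),gre=(227,323),red=(250,291)).items(): near(c,.095,.115,.03,nm)
for nm,c in dict(yel=(442,238),gre=(411,237),red=(387,250)).items(): near(c,.095,.115,.03,nm,Q)
for nm,c in dict(wg=(384,238),wr=(404,284)).items(): near(c,.03,.045,.034,nm)
for nm,c in dict(sh=(410,216),gold=(436,268)).items(): near(c,.08,.12,.025,nm)
for nm,X in(('top',P),('side',Q)):
    m=(X[...,2]>.26)&(X[...,2]<.42)&(X[...,0]>.6)&(X[...,0]<1.1)&(X[...,1]<0)&(X[...,1]>-.4)
    q=X[m]; print(nm,m.sum(),np.round(q.min(0),3),np.round(q.max(0),3))
# heights of obstacles
for lo in (.06,.1,.14,.2):
    m=(P[...,2]>lo)&(P[...,0]>.3); print(lo, m.sum())
c=T['color']; d=np.nan_to_num(P[...,2]); 
w=cv2.resize(c[90:180,330:430],None,fx=4,fy=4,interpolation=cv2.INTER_CUBIC)
w2=cv2.resize(c[265:355,170:270],None,fx=4,fy=4,interpolation=cv2.INTER_CUBIC)
s=S['color']; w3=cv2.resize(s[200:290,180:280],None,fx=4,fy=4,interpolation=cv2.INTER_CUBIC)
w4=cv2.resize(s[215:305,370:470],None,fx=4,fy=4,interpolation=cv2.INTER_CUBIC)
o=np.vstack([np.hstack([w,w2]),np.hstack([w3,w4])]); cv2.imwrite('pics/crop1.png',cv2.resize(o,(800,600) if 0 else (660,594)))
E
```

```text
yel [0.348 0.317 0.107] 296 [0.3417 0.3231] 0.0234 0.1056 [0.3422 0.3222]
gre [0.357 0.24  0.103] 286 [0.355  0.2433] 0.0229 0.1053 [0.3549 0.2433]
red [0.434 0.185 0.106] 284 [0.4287 0.1898] 0.0229 0.1058 [0.4286 0.1896]
yel [0.354 0.321 0.108] 178 [0.3415 0.3203] 0.0254 0.1042 [0.3465 0.3229]
gre [0.362 0.243 0.105] 171 [0.3523 0.2448] 0.0276 0.1043 [0.3589 0.2437]
red [0.429 0.19  0.103] 188 [0.4279 0.1915] 0.0252 0.1043 [0.4337 0.1907]
wg [ 0.567 -0.154  0.007] 171 [ 0.5667 -0.1553] 0.0324 0.0376 [ 0.5669 -0.1561]
wr [ 0.447 -0.205  0.013] 176 [ 0.454  -0.2054] 0.0328 0.0379 [ 0.4529 -0.2068]
sh [ 0.617 -0.204  0.097] 153 [ 0.6159 -0.2107] 0.0175 0.0944 [ 0.6153 -0.2086]
gold [ 0.489 -0.264  0.106] 265 [ 0.485  -0.2698] 0.0216 0.105 [ 0.4857 -0.2676]
top 9230 [ 0.6   -0.324  0.26 ] [ 1.068 -0.053  0.42 ]
side 3388 [ 0.739 -0.207  0.26 ] [ 1.1   -0.035  0.42 ]
0.06 110450
0.1 97056
0.14 78401
0.2 70513
```

View pics/crop1.png

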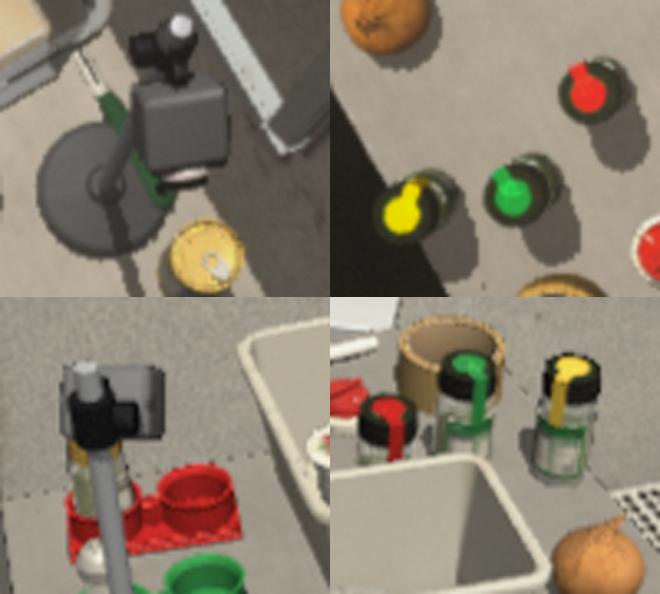

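Crop: the yellow strip runs up and to the right of its dot, and the green and red strips run up and to the left, so all the labels face away from the robot. The lens ring shows in front of the grey head at about top-view px (386,144). Next I move over the jars for a closer wrist look.

```bash
python3 -m pendant '[{"jaw":1,"linear":[-2.35,-2.27,0.0],"twist":0},{"jaw":1,"linear":[-2.35,-2.27,0.0],"twist":0},{"jaw":1,"linear":[-2.35,-2.27,0.0],"twist":0},{"jaw":1,"linear":[-2.35,-2.27,0.0],"twist":0},{"jaw":1,"linear":[-2.35,-2.27,0.0],"twist":0},{"jaw":1,"linear":[-2.35,-2.27,0.0],"twist":0},{"jaw":1,"linear":[-2.35,-2.27,0.0],"twist":0},{"jaw":1,"linear":[-2.35,-2.27,0.0],"twist":0},{"jaw":1,"linear":[-2.35,-2.27,0.0],"twist":0},{"jaw":1,"linear":[-2.35,-2.27,0.0],"twist":0},{"jaw":1,"linear":[-2.35,-2.27,0.0],"twist":0},{"jaw":1,"linear":[-2.35,-2.27,0.0],"twist":0}]'
python3 - <<'E'
from h import *
c=shot('wrist'); cv2.imwrite('pics/wrist1.png',c['color'])
P=cloud(c); hsv=cv2.cvtColor(c['color'],cv2.COLOR_BGR2HSV)
for nm,g in dict(yel=(.3417,.3225),gre=(.355,.2433),red=(.4287,.19)).items():
    p=np.array(g)
    for i in range(3):
        m=(np.hypot(P[...,0]-p[0],P[...,1]-p[1])<.03)&(P[...,2]>.098)&(P[...,2]<.115)
        q=P[m]; cc,rr=cv2.minEnclosingCircle(q[:,:2].astype(np.float32)); p=np.array(cc)
    s=m&(hsv[...,1]>130)&(hsv[...,2]>80); col=P[s]
    e=np.hypot(*(col[:,:2]-p).T)>.014
    d=col[e][:,:2].mean(0)-p if e.any() else [0,0]
    print(nm,m.sum(),p.round(4),rr.round(4),np.median(q[:,2]).round(4),s.sum(),e.sum(),'dot',(np.median(col[:,:2],0)-p).round(4),'yaw',np.degrees(np.arctan2(d[1],d[0])).round(1))
E
```

```text
time: 1.15
position: [0.3756, 0.2495, 0.2412]
tool_rot: [0.153, 0.988, -0.0, -0.0]
ft_force: [-1.2, -0.2, -0.5]
grip_width: 0.0873
grip_force: 0.0Traceback (most recent call last):
  File "<stdin>", line 12, in <module>
AttributeError: 'float' object has no attribute 'round'
```

View pics/wrist1.png

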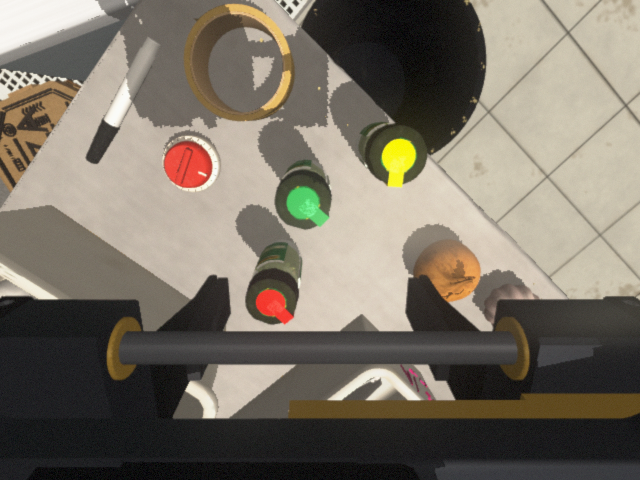

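The wrist view shows the yellow lid at (395,152), green at (303,198) and red at (272,297). Each strip points to the far side. I rerun the numbers from the saved picture, with a planner that turns world targets into tool-axis moves.

```bash
cat >> h.py <<'E'
def jars(c):
    P=cloud(c); hsv=cv2.cvtColor(c['color'],cv2.COLOR_BGR2HSV); o={}
    for nm,g in dict(yel=(.3417,.3225),gre=(.355,.2433),red=(.4287,.19)).items():
        p=np.array(g)
        for i in range(3):
            m=(np.hypot(P[...,0]-p[0],P[...,1]-p[1])<.03)&(P[...,2]>.098)&(P[...,2]<.115)
            q=P[m]; cc,rr=cv2.minEnclosingCircle(q[:,:2].astype(np.float32)); p=np.array(cc)
        s=m&(hsv[...,1]>130)&(hsv[...,2]>80); col=P[s]
        d=col[np.hypot(*(col[:,:2]-p).T)>.014][:,:2].mean(0)-p
        o[nm]=p; print(nm,m.sum(),p.round(4),round(rr,4),np.median(q[:,2]).round(4),s.sum(),'dot',(np.median(col[:,:2],0)-p).round(4),'strip yaw',np.degrees(np.arctan2(d[1],d[0])).round(1))
    return o
def plan(xyz,yaw=None):
    "moves to go to xyz; yaw = wanted world angle (deg) of tool x"
    o=robot.get_obs(); M=R.from_quat(o['tool_rot']).as_matrix(); d=np.array(xyz)-o['position']
    now=np.degrees(np.arctan2(M[1,0],M[0,0])); L=(M.T@d)*100
    print('toolx yaw',now.round(1),'tool cm before twist',L.round(2),'|d| rows',round(np.linalg.norm(L)/4.1,1))
    if yaw is not None:
        t=-((yaw-now+180)%360-180); N=M@R.from_euler('z',t,degrees=True).as_matrix()
        print('twist',t.round(1),'cm after twist',(N.T@d*100).round(2))
E
python3 - <<'E'
from h import *
o=jars(load('wrist'))
plan([*o['gre'],.094])
print(robot.get_obs()['q'].round(2))
# caddies from top: circle fits on the rim
P=cloud(load('top'))
for nm,g,n in(('green',(.567,-.1555),(.6155,-.2095)),('red',(.4535,-.206),(.4855,-.2687))):
    m=(np.abs(P[...,2]-.004)<.0065)|(np.abs(P[...,2]-.0375)<.004)
    q=P[m]; mid=(np.array(g)+n)/2; q=q[np.hypot(*(q[:,:2]-mid).T)<.085]
    hsv=cv2.cvtColor(load('top')['color'],cv2.COLOR_BGR2HSV)
    h=hsv[...,0]; cm=((h>45)&(h<80) if nm=='green' else (h<8)|(h>172))&(hsv[...,1]>150)
    q=P[cm]; q=q[(np.hypot(*(q[:,:2]-mid).T)<.09)&(q[:,2]<.045)]
    r=cv2.minAreaRect(q[:,:2].astype(np.float32)); print(nm,r)
m=None
# tubs & walls: rim points
m=(np.abs(P[...,2]-.137)<.006)&(P[...,0]<.75)&(P[...,0]>.25); r=cv2.minAreaRect(P[m][:,:2].astype(np.float32)); print('tub_back',m.sum(),r,cv2.boxPoints(r).round(3).tolist())
E
```

```text
yel 2826 [0.3413 0.3238] 0.0231 0.1052 1225 dot [ 0.0017 -0.0011] strip yaw -19.1
gre 2513 [0.354  0.2443] 0.0231 0.1052 917 dot [-0.      0.0015] strip yaw 32.5
red 2038 [0.4282 0.1917] 0.0235 0.1052 820 dot [0.0016 0.0013] strip yaw 22.7
toolx yaw 162.3 tool cm before twist [ 2.38 -0.82 14.72] |d| rows 3.6
[ 0.33  0.29  1.85 -0.01  0.99 -0.93]
green ((0.5895260572433472, -0.18177013099193573), (0.06526269018650055, 0.13522738218307495), 39.488800048828125)
red ((0.46771061420440674, -0.23856236040592194), (0.07096477597951889, 0.1384270191192627), 25.943281173706055)
tub_back 4401 ((0.5159181356430054, -0.005641341209411621), (1.060409426689148, 0.48400259017944336), 87.49929809570312) [[0.25099998712539673, -0.5249999761581421], [0.7350000143051147, -0.5460000038146973], [0.781000018119812, 0.5130000114440918], [0.296999990940094, 0.5350000262260437]]
```

```bash
python3 -m pendant '[{"jaw":1,"linear":[0,0,0],"twist":6.5},{"jaw":1,"linear":[0,0,0],"twist":6.5},{"jaw":1,"linear":[0,0,0],"twist":6.5},{"jaw":1,"linear":[0,0,0],"twist":6.5},{"jaw":1,"linear":[0,0,0],"twist":6.5},{"jaw":1,"linear":[0,0,0],"twist":6.5},{"jaw":1,"linear":[0,0,0],"twist":6.5},{"jaw":1,"linear":[0,0,0],"twist":6.5},{"jaw":1,"linear":[0.26,-2.2,0],"twist":0},{"jaw":1,"linear":[0,0,3.5],"twist":0},{"jaw":1,"linear":[0,0,3.5],"twist":0},{"jaw":1,"linear":[0,0,0],"twist":0}]' && python3 -c "
from h import *
plan([.354,.2441,.094])"
```

```text
time: 2.2
position: [0.3499, 0.2444, 0.1669]
tool_rot: [0.571, 0.821, -0.005, -0.003]
ft_force: [-1.6, -0.1, -1.0]
grip_width: 0.0868
grip_force: 0.0
toolx yaw 110.4 tool cm before twist [-0.17  0.46  7.29] |d| rows 1.8
```

```bash
python3 -m pendant '[{"jaw":1,"linear":[-0.15,0.4,3.0],"twist":0},{"jaw":1,"linear":[0,0,3.0],"twist":0},{"jaw":1,"linear":[0,0,1.3],"twist":0},{"jaw":1,"linear":[0,0,0],"twist":0},{"jaw":0.4,"linear":[0,0,0],"twist":0},{"jaw":0.3,"linear":[0,0,0],"twist":0},{"jaw":0.2,"linear":[0,0,0],"twist":0},{"jaw":0.2,"linear":[0,0,0],"twist":0},{"jaw":0.2,"linear":[0,0,0],"twist":0},{"jaw":0.2,"linear":[0,0,0],"twist":0},{"jaw":0.2,"linear":[0,0,0],"twist":0},{"jaw":0.2,"linear":[0,0,0],"twist":0}]' 15 && python3 -c "
from h import *
plan([.5665,-.1545,.27],129.5)"
```

```text
time: 3.2
position: [0.358, 0.2457, 0.0985]
tool_rot: [0.571, 0.821, 0.0, 0.0]
ft_force: [0.2, -0.5, 2.4]
grip_width: 0.0446
grip_force: 14.9
toolx yaw 110.4 tool cm before twist [-44.78   5.58 -17.15] |d| rows 11.8
twist -19.1 cm after twist [-44.14  -9.36 -17.15]
```

```bash
python3 -m pendant '[{"jaw":0.2,"linear":[0,0,-2.5],"twist":0},{"jaw":0.2,"linear":[0,0,-3.7],"twist":0},{"jaw":0.2,"linear":[0,0,-3.7],"twist":0},{"jaw":0.2,"linear":[0,0,-3.7],"twist":0},{"jaw":0.2,"linear":[0,0,-3.7],"twist":0},{"jaw":0.2,"linear":[-2.5,0.3,0],"twist":0},{"jaw":0.2,"linear":[-3.8,0.5,0],"twist":0},{"jaw":0.2,"linear":[-3.8,0.5,0],"twist":0},{"jaw":0.2,"linear":[-3.8,0.5,0],"twist":0},{"jaw":0.2,"linear":[-3.8,0.5,0],"twist":0},{"jaw":0.2,"linear":[-3.8,0.5,0],"twist":0},{"jaw":0.2,"linear":[-3.8,0.5,0],"twist":0}]' && python3 -m pendant '[{"jaw":0.2,"linear":[-3.8,0.5,0],"twist":0},{"jaw":0.2,"linear":[-3.8,0.5,0],"twist":0},{"jaw":0.2,"linear":[-3.8,0.5,0],"twist":0},{"jaw":0.2,"linear":[-3.8,0.5,0],"twist":0},{"jaw":0.2,"linear":[-2.5,0.3,0],"twist":0},{"jaw":0.2,"linear":[0,0,0],"twist":-6.4},{"jaw":0.2,"linear":[0,0,0],"twist":-6.4},{"jaw":0.2,"linear":[0,0,0],"twist":-6.4},{"jaw":0.2,"linear":[0,0,0],"twist":0},{"jaw":0.2,"linear":[0,0,0],"twist":0}]'
python3 - <<'E'
from h import *
c=shot('wrist'); cv2.imwrite('pics/wrist2.png',c['color'])
plan([.5665,-.1545,.27],129.5)
E
```

```text
time: 4.2
position: [0.4774, 0.0184, 0.2711]
tool_rot: [0.571, 0.821, -0.0, -0.0]
ft_force: [0.6, 0.3, -1.0]
grip_width: 0.0447
grip_force: 14.9
time: 5.03
position: [0.5602, -0.1376, 0.2708]
tool_rot: [0.427, 0.904, 0.0, -0.001]
ft_force: [-0.1, 0.0, -0.3]
grip_width: 0.0449
grip_force: 14.9
toolx yaw 129.5 tool cm before twist [-1.71 -0.6   0.09] |d| rows 0.4
twist -0.0 cm after twist [-1.71 -0.6   0.09]
```

View pics/wrist2.png

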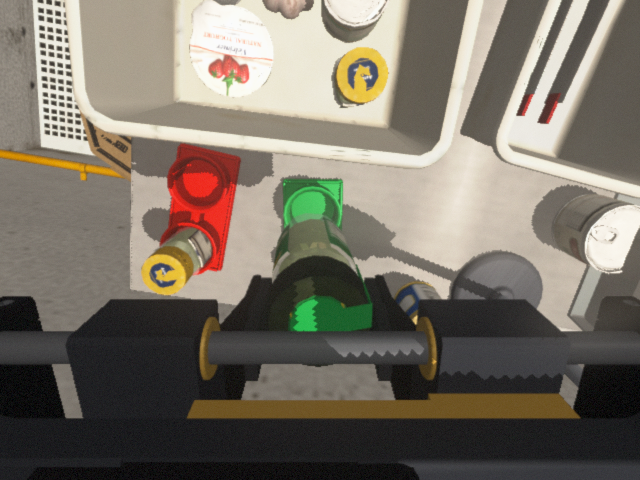

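The wrist view shows the red free well at (198,178), the green free well at (312,205) partly hidden behind the held jar, and the post foot at (495,285). I fit both caddies from this picture.

Run:
```python
from h import *
from scipy.optimize import least_squares
c=load('wrist');P=cloud(c);hsv=cv2.cvtColor(c['color'],cv2.COLOR_BGR2HSV);h=hsv[...,0]
T=load('top');PT=cloud(T);ht=cv2.cvtColor(T['color'],cv2.COLOR_BGR2HSV)
def fit(P,hsv,nm,g,n):
    h=hsv[...,0]; cm=((h>45)&(h<80) if nm=='green' else (h<8)|(h>172))&(hsv[...,1]>120)
    q=P[cm&(P[...,2]>.034)&(P[...,2]<.042)][:,:2]
    for ctr,l in((g,'free'),(n,'other')):
        k=q[np.abs(np.hypot(*(q-ctr).T)-.0295)<.008]
        if len(k)<20: print(nm,l,len(k));continue
        r=least_squares(lambda s:np.hypot(k[:,0]-s[0],k[:,1]-s[1])-.0295,ctr,loss='soft_l1',f_scale=.001); print(nm,l,len(k),r.x.round(4),'rms',np.sqrt(np.mean(r.fun**2)).round(4))
for A in((P,hsv),(PT,ht)):
    fit(*A,'green',(.5665,-.1545),(.6135,-.2115)); fit(*A,'red',(.4525,-.2055),(.4855,-.2687))
```

```text
green free 446 [ 0.5665 -0.1538] rms 0.0016
green other 0
red free 927 [ 0.4527 -0.2029] rms 0.0021
red other 452 [ 0.4848 -0.2706] rms 0.0018
green free 144 [ 0.5661 -0.153 ] rms 0.0025
green other 93 [ 0.6135 -0.2112] rms 0.0019
red free 134 [ 0.4534 -0.2035] rms 0.0023
red other 89 [ 0.4854 -0.2716] rms 0.0021
```

```bash
python3 -c "
from h import *
plan([.5664,-.1536,.160])"
```

```text
toolx yaw 129.5 tool cm before twist [-1.64 -0.55 11.09] |d| rows 2.7
```

```bash
python3 -m pendant '[{"jaw":0.2,"linear":[-1.6,-0.5,0],"twist":0},{"jaw":0.2,"linear":[0,0,2.5],"twist":0},{"jaw":0.2,"linear":[0,0,3.6],"twist":0},{"jaw":0.2,"linear":[0,0,3.0],"twist":0},{"jaw":0.2,"linear":[0,0,2.0],"twist":0},{"jaw":0.2,"linear":[0,0,0],"twist":0},{"jaw":0.2,"linear":[0,0,0],"twist":0},{"jaw":0.2,"linear":[0,0,0],"twist":0}]' && python3 -c "
from h import *
plan([.5664,-.1536,.1065])"
```

```text
time: 5.75
position: [0.5682, -0.1542, 0.1615]
tool_rot: [0.426, 0.905, -0.0, 0.001]
ft_force: [0.1, -0.0, -0.1]
grip_width: 0.0448
grip_force: 14.9
toolx yaw 129.6 tool cm before twist [ 0.18 -0.11  5.5 ] |d| rows 1.3
```

```bash
python3 -m pendant '[{"jaw":0.2,"linear":[0.16,-0.1,1.0],"twist":0},{"jaw":0.2,"linear":[0,0,1.0],"twist":0},{"jaw":0.2,"linear":[0,0,1.0],"twist":0},{"jaw":0.2,"linear":[0,0,1.0],"twist":0},{"jaw":0.2,"linear":[0,0,0.7],"twist":0},{"jaw":0.2,"linear":[0,0,0.4],"twist":0},{"jaw":0.2,"linear":[0,0,0.2],"twist":0},{"jaw":0.2,"linear":[0,0,0],"twist":0},{"jaw":0.2,"linear":[0,0,0],"twist":0}]'
```

```text
time: 6.5
position: [0.5652, -0.1524, 0.1068]
tool_rot: [0.426, 0.905, 0.0, -0.0]
ft_force: [2.6, 1.1, -3.0]
grip_width: 0.0449
grip_force: 14.9
```

```bash
python3 -m pendant '[{"jaw":0.2,"linear":[0,0,0.2],"twist":0},{"jaw":0.2,"linear":[0,0,0],"twist":0},{"jaw":0.8,"linear":[0,0,0],"twist":0},{"jaw":0.8,"linear":[0,0,0],"twist":0},{"jaw":0.8,"linear":[0,0,0],"twist":0},{"jaw":0.8,"linear":[0,0,-1.5],"twist":0},{"jaw":0.8,"linear":[0,0,-3.5],"twist":0},{"jaw":0.8,"linear":[0,0,-4],"twist":0},{"jaw":0.8,"linear":[0,0,-4],"twist":0},{"jaw":0.8,"linear":[0,0,-4],"twist":0},{"jaw":0.8,"linear":[0,0,-4],"twist":0}]'
python3 - <<'E'
from h import *
# check seat from wrist + plan a look at the camera head
c=shot('wrist');P=cloud(c)
m=(np.hypot(P[...,0]-.5664,P[...,1]+.1536)<.03)&(P[...,2]>.1)&(P[...,2]<.13)
q=P[m];print('green lid',m.sum(),np.round(cv2.minEnclosingCircle(q[:,:2].astype(np.float32)),4) if 0 else cv2.minEnclosingCircle(q[:,:2].astype(np.float32)),np.median(q[:,2]))
T=load('top');PT=cloud(T)
h=PT[(PT[...,2]>.3)&(PT[...,2]<.42)&(PT[...,0]>.7)&(PT[...,0]<.9)&(PT[...,1]<-.05)&(PT[...,1]>-.25)];print('head',h.min(0),h.max(0))
plan([.74,-.02,.45],150)
E
```

```text
time: 7.42
position: [0.564, -0.1525, 0.3167]
tool_rot: [0.426, 0.905, -0.0, -0.001]
ft_force: [1.2, 0.0, -0.4]
grip_width: 0.0694
grip_force: 0.0
green lid 1680 ((0.5634514689445496, -0.1538216471672058), 0.023086532950401306) 0.11320671992878653
head [ 0.72514696 -0.2499977   0.30009959] [ 0.89992257 -0.06971119  0.41998372]
toolx yaw 129.6 tool cm before twist [ -0.79  21.87 -12.27] |d| rows 6.1
twist -20.4 cm after twist [ -8.35  20.23 -12.27]
```

Green is seated: the lid top is at 0.113, which is 0.105 plus the 8 mm floor. Next I turn the wrist camera towards the label camera to measure it.

```bash
python3 -m pendant '[{"jaw":0.8,"linear":[0,0,-4],"twist":7.1},{"jaw":0.8,"linear":[0,0,-4],"twist":7.1},{"jaw":0.8,"linear":[0,0,-3],"twist":7.1},{"jaw":0.8,"linear":[0,0,0],"twist":7.1},{"jaw":0.8,"linear":[0,0,0],"twist":7.1},{"jaw":0.8,"linear":[0,0,0],"twist":7.1},{"jaw":0.8,"linear":[0,0,0],"twist":7.1},{"jaw":0.8,"linear":[0,0,0],"twist":7.1},{"jaw":0.8,"linear":[0,0,0],"twist":7.1},{"jaw":0.8,"linear":[0,0,0],"twist":7.1},{"jaw":0.8,"linear":[0,0,0],"twist":7.1},{"jaw":0.8,"linear":[0,0,0],"twist":7.1}]' && python3 -m pendant '[{"jaw":0.8,"linear":[0,0,0],"twist":7.1},{"jaw":0.8,"linear":[0,0,0],"twist":7.1},{"jaw":0.8,"linear":[0,0,0],"twist":7.1},{"jaw":0.8,"linear":[0,0,0],"twist":7.1},{"jaw":0.8,"linear":[0,0,0],"twist":7.1},{"jaw":0.8,"linear":[0,0,0],"twist":7.1},{"jaw":0.8,"linear":[0,0,0],"twist":7.1},{"jaw":0.8,"linear":[0,0,0],"twist":7.1},{"jaw":0.8,"linear":[0,0,0],"twist":7.1},{"jaw":0.8,"linear":[0,0,0],"twist":0}]'
python3 - <<'E'
from h import *
P=cloud(load('top'))
for v in range(104,152,5): print(v,[tuple(np.round(P[v,u],3)) for u in (372,385,395)])
plan([.70,-.12,.42])
E
```

```text
time: 8.47
position: [0.5644, -0.1527, 0.4243]
tool_rot: [0.927, 0.375, -0.001, -0.001]
ft_force: [-0.3, 0.3, -0.8]
grip_width: 0.0697
grip_force: 0.0
time: 9.3
position: [0.5645, -0.1528, 0.4244]
tool_rot: [0.985, -0.17, -0.001, 0.0]
ft_force: [-0.2, 0.8, -0.2]
grip_width: 0.0698
grip_force: 0.0
104 [(np.float64(0.806), np.float64(-0.074), np.float64(0.359)), (np.float64(0.805), np.float64(-0.099), np.float64(0.364)), (np.float64(0.862), np.float64(-0.15), np.float64(0.197))]
109 [(np.float64(0.798), np.float64(-0.075), np.float64(0.355)), (np.float64(0.795), np.float64(-0.099), np.float64(0.362)), (np.float64(0.877), np.float64(-0.165), np.float64(0.118))]
114 [(np.float64(0.901), np.float64(-0.125), np.float64(0.003)), (np.float64(0.786), np.float64(-0.099), np.float64(0.361)), (np.float64(0.79), np.float64(-0.121), np.float64(0.349))]
119 [(np.float64(0.779), np.float64(-0.075), np.float64(0.352)), (np.float64(0.776), np.float64(-0.099), np.float64(0.362)), (np.float64(0.777), np.float64(-0.118), np.float64(0.361))]
124 [(np.float64(0.769), np.float64(-0.075), np.float64(0.351)),
[... 400 characters left out ...]
1), np.float64(0.346)), (np.float64(0.752), np.float64(-0.121), np.float64(0.345))]
139 [(np.float64(0.83), np.float64(-0.123), np.float64(0.013)), (np.float64(0.743), np.float64(-0.102), np.float64(0.34)), (np.float64(0.744), np.float64(-0.122), np.float64(0.337))]
144 [(np.float64(0.816), np.float64(-0.123), np.float64(0.016)), (np.float64(0.734), np.float64(-0.103), np.float64(0.335)), (np.float64(0.828), np.float64(-0.192), np.float64(-0.03))]
149 [(np.float64(nan), np.float64(nan), np.float64(nan)), (np.float64(0.806), np.float64(-0.159), np.float64(0.003)), (np.float64(0.819), np.float64(-0.196), np.float64(-0.051))]
toolx yaw -19.6 tool cm before twist [11.67 -7.63  0.41] |d| rows 3.4
```

```bash
python3 -m pendant '[{"jaw":0.8,"linear":[1.75,-2.95,-0.4],"twist":0},{"jaw":0.8,"linear":[1.75,-2.95,-0.4],"twist":0},{"jaw":0.8,"linear":[1.75,-2.95,-0.4],"twist":0},{"jaw":0.8,"linear":[1.75,-2.95,-0.4],"twist":0},{"jaw":0.8,"linear":[0,0,0],"twist":0},{"jaw":0.8,"linear":[0,0,0],"twist":0}]'
python3 - <<'E'
from h import *
c=shot('wrist'); 
P=cloud(c); m=(P[...,2]>.27)&(P[...,2]<.39)&(P[...,0]>.70)&(P[...,0]<.85)&(P[...,1]<-.04)&(P[...,1]>-.18)
ys,xs=np.where(m); print(m.sum(),xs.min(),xs.max(),ys.min(),ys.max()); x0,y0=max(xs.min()-20,0),max(ys.min()-20,0)
k=c['color'][y0:ys.max()+20,x0:xs.max()+20]; print(x0,y0,k.shape); cv2.imwrite('pics/head.png',cv2.resize(k,None,fx=2,fy=2)[:600,:800])
E
```

```text
time: 9.8
position: [0.6709, -0.0636, 0.4399]
tool_rot: [0.986, -0.167, -0.001, 0.0]
ft_force: [0.2, 0.2, 0.5]
grip_width: 0.0693
grip_force: 0.0
11258 244 377 0 140
224 0 (160, 173, 3)
```

View pics/head.png

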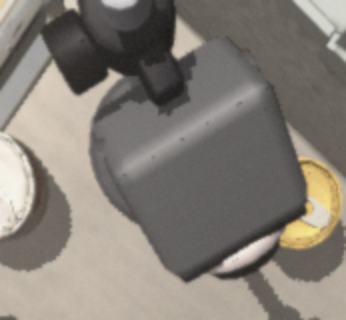

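The head crop shows the grey box with its top face, the back face beyond the ridge, and the white lens ring at the lower right. I fit the planes.

Run:
```python
from h import *
c=load('wrist');P=cloud(c)
m=(P[...,2]>.27)&(P[...,2]<.385)&(P[...,0]>.69)&(P[...,0]<.85)&(P[...,1]<-.03)&(P[...,1]>-.18)
v,u=np.where(m); X=P[m]
rng=np.random.default_rng(0)
def ransac(X,th=.0012):
    b=None;best=0
    for i in range(1500):
        a=X[rng.integers(len(X),size=3)]; n=np.cross(a[1]-a[0],a[2]-a[0]); l=np.linalg.norm(n)
        if l<5e-5: continue
        n/=l; k=abs((X-a[0])@n)<th
        if k.sum()>best: best=k.sum();b=k
    for i in range(3):
        ce=X[b].mean(0); n=np.linalg.svd(X[b]-ce,full_matrices=False)[2][2]; b=abs((X-ce)@n)<th*1.3
    return b,ce,n*np.sign(n[2])
X0=X; pl=[]
for i in range(2):
    b,ce,n=ransac(X0); pl.append((ce,n)); print(b.sum(),ce.round(4),n.round(4),'elev',np.degrees(np.arcsin(n[2])).round(1),'az',np.degrees(np.arctan2(n[1],n[0])).round(1)); X0=X0[~b]
print('dot',pl[0][1]@pl[1][1])
pl.sort(key=lambda p:-p[1][0]); (cb,nb),(ct,nt)=pl
y=np.cross(nt,nb); y/=np.linalg.norm(y); x=nb+np.cross(y,nt); x/=np.linalg.norm(x); z=np.cross(x,y)
print('x',x.round(3),'y',y.round(3),'z',z.round(3),'down tilt',np.degrees(np.arcsin(x[2])).round(1),'az',np.degrees(np.arctan2(x[1],x[0])).round(1))
L=np.stack([x,y,z]); A=np.array([x@cb,0,z@ct]) # back plane x, top plane z
Q=X@L.T-A
print('top extents'); t=Q[abs(Q[:,2])<.0015]; print(np.percentile(t,[0.5,2,50,98,99.5],axis=0).round(4))
print('back extents'); t=Q[abs(Q[:,0])<.0015]; print(np.percentile(t,[0.5,2,50,98,99.5],axis=0).round(4))
w=np.linalg.norm
col=c['color'][m].astype(int); br=(col.min(1)>130)&(Q[:,0]<-.03); print('white ring',br.sum(),np.percentile(Q[br],[2,25,50,75,98],axis=0).round(4) if br.any() else '')
f=Q[Q[:,0]<-.05]; print('fwd',len(f),np.percentile(f,[1,50,99],axis=0).round(4))
np.savez('/tmp/lens.npz',L=L,A=A)
```

```text
5053 [ 0.7604 -0.1029  0.3523] [-0.5474 -0.0972  0.8312] elev 56.2 az -169.9
2393 [ 0.7852 -0.0985  0.3495] [0.8048 0.1449 0.5755] elev 35.1 az 10.2
dot 0.02377006976454665
x [0.812 0.146 0.566] y [-0.176  0.984 -0.001] z [-0.557 -0.099  0.825] down tilt 34.5 az 10.2
top extents
[[-4.960e-02 -2.594e-01 -1.500e-03]
 [-4.310e-02 -2.584e-01 -1.400e-03]
 [-1.960e-02 -2.360e-01  1.000e-04]
 [-7.000e-04 -2.131e-01  1.300e-03]
 [ 3.550e-02 -2.121e-01  1.400e-03]]
back extents
[[-1.500e-03 -2.603e-01 -3.810e-02]
 [-1.400e-03 -2.590e-01 -3.690e-02]
 [ 1.000e-04 -2.360e-01 -1.470e-02]
 [ 9.000e-04 -2.126e-01 -1.300e-03]
 [ 1.100e-03 -2.113e-01 -4.000e-04]]
white ring 200 [[-0.0518 -0.2457 -0.004 ]
 [-0.05   -0.2399 -0.0025]
 [-0.0489 -0.2356 -0.0018]
 [-0.0475 -0.2312 -0.0013]
 [-0.0465 -0.2258 -0.0003]]
fwd 245 [[-0.0614 -0.2497 -0.0138]
 [-0.0576 -0.2352 -0.007 ]
 [-0.0501 -0.2219 -0.0008]]
```

```bash
python3 -m pendant '[{"jaw":0.8,"linear":[0,0,0],"twist":-7.1},{"jaw":0.8,"linear":[0,0,0],"twist":-7.1},{"jaw":0.8,"linear":[0,0,0],"twist":-7.1},{"jaw":0.8,"linear":[0,0,0],"twist":-7.1},{"jaw":0.8,"linear":[0,0,0],"twist":-7.1},{"jaw":0.8,"linear":[0,0,0],"twist":-7.1},{"jaw":0.8,"linear":[0,0,0],"twist":-7.1},{"jaw":0.8,"linear":[0,0,0],"twist":-7.1},{"jaw":0.8,"linear":[0,0,0],"twist":-7.1},{"jaw":0.8,"linear":[0,0,0],"twist":-7.1},{"jaw":0.8,"linear":[0,0,0],"twist":-7.1},{"jaw":0.8,"linear":[0,0,0],"twist":-7.1}]' && python3 -m pendant '[{"jaw":0.8,"linear":[0,0,0],"twist":-7.1},{"jaw":0.8,"linear":[0,0,0],"twist":-7.1},{"jaw":0.8,"linear":[0,0,0],"twist":-7.1},{"jaw":0.8,"linear":[0,0,0],"twist":-7.1},{"jaw":0.8,"linear":[0,0,0],"twist":-7.1},{"jaw":0.8,"linear":[0,0,0],"twist":-7.1},{"jaw":0.8,"linear":[0,0,0],"twist":-7.1},{"jaw":0.8,"linear":[3.3,-1.1,1.9],"twist":0},{"jaw":0.8,"linear":[3.3,-1.1,1.9],"twist":0},{"jaw":0.8,"linear":[3.3,-1.1,1.9],"twist":0},{"jaw":0.8,"linear":[3.3,-1.1,1.9],"twist":0},{"jaw":0.8,"linear":[3.3,-1.1,1.9],"twist":0}]' && python3 -m pendant '[{"jaw":0.9,"linear":[3.3,-1.1,1.9],"twist":0},{"jaw":0.9,"linear":[3.3,-1.1,1.9],"twist":0},{"jaw":0.9,"linear":[3.3,-1.1,1.9],"twist":0},{"jaw":0.9,"linear":[3.3,-1.1,1.9],"twist":0},{"jaw":0.9,"linear":[3.3,-1.1,1.9],"twist":0},{"jaw":0.9,"linear":[0,0,0],"twist":0},{"jaw":0.9,"linear":[0,0,0],"twist":0}]' && python3 -c "
from h import *
plan([.4282,.1917,.0965])
d=np.load('/tmp/lens.npz');L=d['L'];print('lens',(L.T@(d['A']+[-.070,-.2358,-.022])).round(4))"
```

```text
time: 10.85
position: [0.669, -0.0663, 0.4412]
tool_rot: [0.838, 0.545, -0.001, -0.0]
ft_force: [0.3, 0.5, -0.5]
grip_width: 0.0701
grip_force: 0.0
time: 11.85
position: [0.5472, 0.0601, 0.3455]
tool_rot: [0.535, 0.845, -0.0, -0.0]
ft_force: [0.8, 1.2, -0.5]
grip_width: 0.0698
grip_force: 0.0
time: 12.43
position: [0.4265, 0.1857, 0.2505]
tool_rot: [0.533, 0.846, -0.001, -0.001]
ft_force: [0.7, 0.4, 0.2]
grip_width: 0.078
grip_force: 0.0
toolx yaw 115.6 tool cm before twist [ 0.46  0.46 15.4 ] |d| rows 3.8
lens [ 0.7314 -0.1081  0.3054]
```

```bash
python3 - <<'E'
from h import *
c=load('wrist');P=cloud(c);d=np.load('/tmp/lens.npz');L=d['L'];A=d['A']
Q=P@L.T-A; V=c['view']; cam=-V[:3,:3].T@V[:3,3]; print('cam',(L@cam-A).round(3))
m=(abs(Q[...,1]+.2358)<.035)&(Q[...,2]>-.06)&(Q[...,2]<.02)&(Q[...,0]>-.1)&(Q[...,0]<.05)
q=Q[m];col=c['color'][m]
for a in np.arange(-.078,-.036,.003):
    k=(q[:,0]>=a)&(q[:,0]<a+.003); s=q[k]
    if len(s): print(a.round(3),k.sum(),'y',(s[:,1].min()+.2358).round(3),(s[:,1].max()+.2358).round(3),'z',np.percentile(s[:,2],[2,50,98]).round(4),col[k].mean(0).round())
# full-width of head by pixel edges at the top plane
t=q[(abs(q[:,2])<.002)]
for a in np.arange(-.045,0,.006): k=t[(t[:,0]>=a)&(t[:,0]<a+.006)]; print(a.round(3),len(k),(k[:,1].min()+.2358).round(4),(k[:,1].max()+.2358).round(4))
E
python3 -m pendant '[{"jaw":0.9,"linear":[0.4,0.4,2.5],"twist":0},{"jaw":0.9,"linear":[0,0,4],"twist":0},{"jaw":0.9,"linear":[0,0,4],"twist":0},{"jaw":0.9,"linear":[0,0,2],"twist":0},{"jaw":0.9,"linear":[0,0,1.5],"twist":0},{"jaw":0.9,"linear":[0,0,1.2],"twist":0},{"jaw":0.9,"linear":[0,0,0],"twist":0},{"jaw":0.9,"linear":[0,0,0],"twist":0}]'; python3 -c "
from h import *
plan([.4282,.1917,.096])"
```

```text
cam [ 0.105 -0.222  0.195]
-0.063 29 y -0.012 0.013 z [-0.0146 -0.0087 -0.0071] [64. 71. 76.]
-0.06 113 y -0.012 0.013 z [-0.0134 -0.0079 -0.0059] [47. 51. 55.]
-0.057 14 y -0.006 0.01 z [-0.0097 -0.0069 -0.006 ] [ 90.  93. 100.]
-0.054 53 y -0.015 0.015 z [-0.007  -0.0028 -0.0011] [126. 131. 142.]
-0.051 131 y -0.02 0.019 z [-0.006  -0.002  -0.0004] [165. 171. 184.]
-0.048 260 y -0.023 0.023 z [-0.0036 -0.0025 -0.0008] [ 94.  98. 104.]
-0.045 143 y -0.024 0.024 z [-0.0025 -0.0014 -0.0003] [61. 63. 66.]
-0.042 231 y -0.026 0.025 z [-0.0024 -0.0002  0.0009] [85. 87. 91.]
-0.039 327 y -0.026 0.026 z [-0.0035  0.0002  0.0013] [92. 94. 96.]
-0.045 341 -0.0243 0.0244
-0.039 637 -0.0244 0.0242
-0.033 667 -0.0244 0.0241
-0.027 698 -0.0245 0.0243
-0.021 758 -0.0245 0.0244
-0.015 812 -0.0246 0.0244
-0.009 928 -0.0244 0.0246
-0.003 308 -0.0234 0.0235
time: 13.1
position: [0.4327, 0.1902, 0.0995]
tool_rot: [0.535, 0.845, 0.0, 0.0]
ft_force: [0.5, 0.3, 0.8]
grip_width: 0.0781
grip_force: 0.0
toolx yaw 115.3 tool cm before twist [ 0.33 -0.35  0.35] |d| rows 0.1
```

```bash
python3 -m pendant '[{"jaw":0.9,"linear":[0.2,-0.3,0.1],"twist":0},{"jaw":0.9,"linear":[0,0,0],"twist":0},{"jaw":0.3,"linear":[0,0,0],"twist":0},{"jaw":0.2,"linear":[0,0,0],"twist":0},{"jaw":0.2,"linear":[0,0,0],"twist":0},{"jaw":0.2,"linear":[0,0,0],"twist":0},{"jaw":0.2,"linear":[0,0,0],"twist":0},{"jaw":0.2,"linear":[0,0,0],"twist":0},{"jaw":0.2,"linear":[0,0,0],"twist":0}]' 15; python3 -c "
from h import *
plan([.4282,.1917,.096])
plan([.453,-.2035,.27])"
```

```text
time: 13.85
position: [0.4277, 0.192, 0.0983]
tool_rot: [0.534, 0.845, -0.0, -0.0]
ft_force: [-0.3, -0.7, 2.0]
grip_width: 0.0443
grip_force: 15.0
toolx yaw 115.4 tool cm before twist [-0.05  0.03  0.23] |d| rows 0.1
toolx yaw 115.4 tool cm before twist [-36.8  -14.7  -17.17] |d| rows 10.5
```

```bash
python3 -m pendant '[{"jaw":0.2,"linear":[0,0,-2.5],"twist":0},{"jaw":0.2,"linear":[0,0,-3.7],"twist":0},{"jaw":0.2,"linear":[0,0,-3.7],"twist":0},{"jaw":0.2,"linear":[0,0,-3.7],"twist":0},{"jaw":0.2,"linear":[0,0,-3.7],"twist":0},{"jaw":0.2,"linear":[-2.0,-0.8,0],"twist":0},{"jaw":0.2,"linear":[-3.7,-1.5,0],"twist":0},{"jaw":0.2,"linear":[-3.7,-1.5,0],"twist":0},{"jaw":0.2,"linear":[-3.7,-1.5,0],"twist":0},{"jaw":0.2,"linear":[-3.7,-1.5,0],"twist":0},{"jaw":0.2,"linear":[-3.7,-1.5,0],"twist":0},{"jaw":0.2,"linear":[-3.7,-1.5,0],"twist":0}]' && python3 -m pendant '[{"jaw":0.2,"linear":[-3.7,-1.5,0],"twist":0},{"jaw":0.2,"linear":[-3.7,-1.5,0],"twist":0},{"jaw":0.2,"linear":[-3.0,-1.2,0],"twist":0},{"jaw":0.2,"linear":[-2.0,-0.8,0],"twist":0},{"jaw":0.2,"linear":[0,0,0],"twist":0},{"jaw":0.2,"linear":[0,0,0],"twist":0},{"jaw":0.2,"linear":[0,0,0],"twist":0}]' && python3 -c "
from h import *
plan([.453,-.2035,.16])"
```

```text
time: 14.85
position: [0.4425, -0.0704, 0.2712]
tool_rot: [0.534, 0.845, 0.0, -0.0]
ft_force: [0.9, 0.5, -0.3]
grip_width: 0.0444
grip_force: 15.0
time: 15.43
position: [0.4505, -0.2011, 0.2707]
tool_rot: [0.534, 0.845, 0.0, -0.001]
ft_force: [0.1, 0.2, -0.8]
grip_width: 0.0444
grip_force: 15.0
toolx yaw 115.4 tool cm before twist [-0.35  0.13 11.07] |d| rows 2.7
```

```bash
python3 -m pendant '[{"jaw":0.2,"linear":[-0.35,0.1,0],"twist":0},{"jaw":0.2,"linear":[0,0,2.5],"twist":0},{"jaw":0.2,"linear":[0,0,3.6],"twist":0},{"jaw":0.2,"linear":[0,0,3.0],"twist":0},{"jaw":0.2,"linear":[0,0,2.0],"twist":0},{"jaw":0.2,"linear":[0,0,0],"twist":0},{"jaw":0.2,"linear":[0,0,0],"twist":0}]' && python3 -c "
from h import *
plan([.453,-.2035,.1063])"
```

```text
time: 16.02
position: [0.4534, -0.2036, 0.1598]
tool_rot: [0.533, 0.846, 0.0, -0.001]
ft_force: [0.2, -0.9, -1.0]
grip_width: 0.0442
grip_force: 15.0
toolx yaw 115.5 tool cm before twist [ 0.01 -0.03  5.35] |d| rows 1.3
```

```bash
python3 -m pendant '[{"jaw":0.2,"linear":[0,0,1.0],"twist":0},{"jaw":0.2,"linear":[0,0,1.0],"twist":0},{"jaw":0.2,"linear":[0,0,1.0],"twist":0},{"jaw":0.2,"linear":[0,0,1.0],"twist":0},{"jaw":0.2,"linear":[0,0,0.7],"twist":0},{"jaw":0.2,"linear":[0,0,0.4],"twist":0},{"jaw":0.2,"linear":[0,0,0.2],"twist":0},{"jaw":0.2,"linear":[0,0,0.1],"twist":0},{"jaw":0.2,"linear":[0,0,0],"twist":0}]'
```

```text
time: 16.77
position: [0.4539, -0.2051, 0.1064]
tool_rot: [0.534, 0.845, -0.0, 0.0]
ft_force: [-0.4, 0.3, -1.4]
grip_width: 0.0447
grip_force: 15.0
```

```bash
python3 -m pendant '[{"jaw":0.2,"linear":[0,0,0.2],"twist":0},{"jaw":0.2,"linear":[0,0,0],"twist":0},{"jaw":0.8,"linear":[0,0,0],"twist":0},{"jaw":0.8,"linear":[0,0,0],"twist":0},{"jaw":0.8,"linear":[0,0,0],"twist":0},{"jaw":0.8,"linear":[0,0,-1.5],"twist":0},{"jaw":0.8,"linear":[0,0,-3.5],"twist":0},{"jaw":0.8,"linear":[0,0,-4],"twist":0},{"jaw":0.8,"linear":[0,0,-4],"twist":0},{"jaw":0.8,"linear":[0,0,-4],"twist":0},{"jaw":0.8,"linear":[0,0,0],"twist":0}]'
python3 - <<'E'
from h import *
c=shot('wrist');P=cloud(c)
m=(np.hypot(P[...,0]-.453,P[...,1]+.2035)<.03)&(P[...,2]>.1)&(P[...,2]<.13)
q=P[m];print('red lid',m.sum(),cv2.minEnclosingCircle(q[:,:2].astype(np.float32)),np.median(q[:,2]),np.percentile(q[:,2],[3,97]))
plan([.3413,.3238,.25],160.9)
# tub rims near the yellow jar / edges
T=cloud(load('top'))
for nm,g in (('white',(.55,.18)),):
    m=(abs(T[...,2]-.127)<.008)&(abs(T[...,0]-.56)<.2)&(T[...,1]>.0)&(T[...,1]<.4)
    p=T[m][:,:2]; i=np.argsort(p[:,0]); print(m.sum(),p[i[:3]].round(3),p[np.argmax(p[:,1])].round(3))
E
```

```text
time: 17.68
position: [0.4576, -0.2076, 0.2818]
tool_rot: [0.534, 0.845, -0.001, 0.008]
ft_force: [0.6, -0.3, 1.2]
grip_width: 0.0692
grip_force: 0.0
red lid 2092 ((0.4537903666496277, -0.20411129295825958), 0.023383215069770813) 0.11321522292731986 [0.10339056 0.11485019]
toolx yaw 115.4 tool cm before twist [52.86 12.4   2.4 ] |d| rows 13.3
twist -45.5 cm after twist [28.23 46.37  2.4 ]
3956 [[0.36  0.035]
 [0.361 0.034]
 [0.363 0.037]] [0.727 0.4  ]
```

Red is seated too, with its lid at 0.113. Now the yellow jar. The tool only turns about its own axis, so I will get the tilt by letting the lightly held jar pivot against the fixed inner rim of tub_white.

```bash
python3 -m pendant '[{"jaw":0.8,"linear":[3.8,0.9,0],"twist":0},{"jaw":0.8,"linear":[3.8,0.9,0],"twist":0},{"jaw":0.8,"linear":[3.8,0.9,0],"twist":0},{"jaw":0.8,"linear":[3.8,0.9,0],"twist":0},{"jaw":0.8,"linear":[3.8,0.9,0],"twist":0},{"jaw":0.8,"linear":[3.8,0.9,0],"twist":0},{"jaw":0.8,"linear":[3.8,0.9,0],"twist":0},{"jaw":0.8,"linear":[3.8,0.9,0],"twist":0},{"jaw":0.8,"linear":[3.8,0.9,0],"twist":0},{"jaw":0.8,"linear":[3.8,0.9,0],"twist":0},{"jaw":0.8,"linear":[3.8,0.9,0],"twist":0},{"jaw":0.8,"linear":[3.8,0.9,0],"twist":0}]' && python3 -m pendant '[{"jaw":0.9,"linear":[3.8,0.9,0],"twist":0},{"jaw":0.9,"linear":[3.4,0.8,0],"twist":0},{"jaw":0.9,"linear":[0,0,0],"twist":-6.5},{"jaw":0.9,"linear":[0,0,0],"twist":-6.5},{"jaw":0.9,"linear":[0,0,0],"twist":-6.5},{"jaw":0.9,"linear":[0,0,0],"twist":-6.5},{"jaw":0.9,"linear":[0,0,0],"twist":-6.5},{"jaw":0.9,"linear":[0,0,0],"twist":-6.5},{"jaw":0.9,"linear":[0,0,0],"twist":-6.5},{"jaw":0.9,"linear":[0,0,0],"twist":0}]'
python3 - <<'E'
from h import *
c=shot('wrist');P=cloud(c);hsv=cv2.cvtColor(c['color'],cv2.COLOR_BGR2HSV)
p=np.array([.3413,.3238])
for i in range(3):
    m=(np.hypot(P[...,0]-p[0],P[...,1]-p[1])<.03)&(P[...,2]>.098)&(P[...,2]<.115); q=P[m]
    cc,rr=cv2.minEnclosingCircle(q[:,:2].astype(np.float32)); p=np.array(cc)
s=m&(hsv[...,1]>130)&(hsv[...,2]>80)&(hsv[...,0]>20)&(hsv[...,0]<36); col=P[s][:,:2]
d=col[np.hypot(*(col-p).T)>.014].mean(0)-p
# bisect strip direction by edge spread too
a=col[np.hypot(*(col-p).T)>.014]-p; ang=np.degrees(np.arctan2(a[:,1],a[:,0]))
print(p.round(4),rr,np.median(q[:,2]),'yaw',np.degrees(np.arctan2(d[1],d[0])).round(1),np.percentile(ang,[2,98]).round(1))
plan([*p,.097],180+np.degrees(np.arctan2(d[1],d[0])))
# tub_white robot-side rim from top
T=cloud(load('top')); v=np.array([np.cos(np.radians(24)),np.sin(np.radians(24))])
E
```

```text
time: 18.73
position: [0.3538, 0.2548, 0.273]
tool_rot: [0.534, 0.845, -0.001, -0.001]
ft_force: [1.3, -0.1, -0.5]
grip_width: 0.0694
grip_force: 0.0
time: 19.57
position: [0.3391, 0.3252, 0.2728]
tool_rot: [0.165, 0.986, -0.001, -0.001]
ft_force: [-0.1, 0.2, 0.0]
grip_width: 0.0784
grip_force: 0.0
[0.3412 0.3241] 0.02326023392379284 0.10527539795913621 yaw -20.6 [-40.2  -0.7]
toolx yaw 160.8 tool cm before twist [-2.600e-01 -1.000e-02  1.759e+01] |d| rows 4.3
twist 1.4 cm after twist [-2.600e-01 -1.000e-02  1.759e+01]
```

```bash
python3 -m pendant '[{"jaw":0.9,"linear":[-0.2,0,0],"twist":1.4},{"jaw":0.9,"linear":[0,0,3],"twist":0},{"jaw":0.9,"linear":[0,0,4],"twist":0},{"jaw":0.9,"linear":[0,0,4],"twist":0},{"jaw":0.9,"linear":[0,0,3],"twist":0},{"jaw":0.9,"linear":[0,0,1.5],"twist":0},{"jaw":0.9,"linear":[0,0,1],"twist":0},{"jaw":0.9,"linear":[0,0,0.5],"twist":0},{"jaw":0.9,"linear":[0,0,0],"twist":0},{"jaw":0.9,"linear":[0,0,0],"twist":0}]' && python3 -c "
from h import *
plan([.3412,.3240,.096],159.4)
T=cloud(load('top'))
# rim points of tub_white
m=(abs(T[...,2]-.127)<.006); ys,xs=np.where(m); k=(xs>190)&(xs<335)&(ys>150)&(ys<268); q=T[ys[k],xs[k]][:,:2]; r=cv2.minAreaRect(q.astype(np.float32)); print(len(q),r,cv2.boxPoints(r).round(3).tolist())"
```

```text
time: 20.45
position: [0.342, 0.3251, 0.1043]
tool_rot: [0.178, 0.984, 0.0, 0.0]
ft_force: [0.9, 0.2, -0.1]
grip_width: 0.0785
grip_force: 0.0
toolx yaw 159.4 tool cm before twist [ 0.04 -0.13  0.83] |d| rows 0.2
twist 0.0 cm after twist [ 0.04 -0.13  0.83]
2236 ((0.6285640597343445, 0.1585647314786911), (0.35338324308395386, 0.2671186327934265), 85.8810806274414) [[0.4830000102519989, -0.00800000037997961], [0.7490000128746033, -0.027000000700354576], [0.7739999890327454, 0.32499998807907104], [0.5080000162124634, 0.3440000116825104]]
```

```bash
python3 -m pendant '[{"jaw":0.9,"linear":[0,-0.1,0.7],"twist":0},{"jaw":0.9,"linear":[0,0,0],"twist":0},{"jaw":0.3,"linear":[0,0,0],"twist":0},{"jaw":0.2,"linear":[0,0,0],"twist":0},{"jaw":0.2,"linear":[0,0,0],"twist":0},{"jaw":0.2,"linear":[0,0,0],"twist":0},{"jaw":0.2,"linear":[0,0,0],"twist":0},{"jaw":0.2,"linear":[0,0,0],"twist":0},{"jaw":0.2,"linear":[0,0,0],"twist":0}]' 15
python3 - <<'E'
from h import *
o=robot.get_obs(); print(o['position'].round(4))
T=cloud(load('top')); W=load('top')['color']
m=(T[...,2]>.115)&(T[...,2]<.135); ys,xs=np.where(m); k=(xs>190)&(xs<335)&(ys>150)&(ys<268)
# robot-side rim: for world lines, gather points with lowest coordinate along n
q=T[ys[k],xs[k]]; q=q[q[:,2]>.119]
q=q[(q[:,0]<.66)]
l=cv2.connectedComponents
n=np.array([np.cos(np.radians(24)),np.sin(np.radians(24))]); t=np.array([-n[1],n[0]])
a=q[:,:2]@n; b=q[:,:2]@t
for s in np.arange(b.min(),b.max(),.03):
    kk=(b>=s)&(b<s+.03); print(s.round(3),kk.sum(),np.percentile(a[kk],[0,5,25,50]).round(3))
plan([.52,.20,.29],204)
E
```

```text
time: 21.2
position: [0.3414, 0.3241, 0.0973]
tool_rot: [0.178, 0.984, 0.0, 0.0]
ft_force: [-0.8, -0.1, 1.0]
grip_width: 0.0445
grip_force: 15.0
[0.3414 0.3241 0.0973]
-0.267 109 [0.518 0.526 0.572 0.579]
-0.237 73 [0.515 0.516 0.528 0.569]
-0.207 72 [0.509 0.511 0.566 0.569]
-0.177 73 [0.505 0.506 0.565 0.569]
-0.147 71 [0.5   0.502 0.54  0.568]
-0.117 68 [0.494 0.497 0.565 0.567]
-0.087 55 [0.563 0.564 0.565 0.568]
-0.057 76 [0.562 0.562 0.565 0.569]
-0.027 116 [0.561 0.562 0.566 0.7  ]
0.003 143 [0.56  0.562 0.567 0.616]
0.033 240 [0.565 0.577 0.606 0.64 ]
toolx yaw 159.5 tool cm before twist [-21.07  -5.38 -19.26] |d| rows 7.1
twist -44.5 cm after twist [-11.27 -18.6  -19.26]
```

```bash
python3 -m pendant '[{"jaw":0.2,"linear":[0,0,-2],"twist":0},{"jaw":0.2,"linear":[0,0,-3.6],"twist":0},{"jaw":0.2,"linear":[0,0,-3.6],"twist":0},{"jaw":0.2,"linear":[0,0,-3.6],"twist":0},{"jaw":0.2,"linear":[0,0,-3.6],"twist":0},{"jaw":0.2,"linear":[0,0,-3.6],"twist":0},{"jaw":0.2,"linear":[-2,-0.3,0],"twist":0},{"jaw":0.2,"linear":[-3.7,-0.55,0],"twist":0},{"jaw":0.2,"linear":[-3.7,-0.55,0],"twist":0},{"jaw":0.2,"linear":[-3.7,-0.55,0],"twist":0},{"jaw":0.2,"linear":[-3.7,-0.55,0],"twist":0},{"jaw":0.2,"linear":[-3.7,-0.55,0],"twist":0}]' && python3 -m pendant '[{"jaw":0.2,"linear":[-3.7,-0.55,0],"twist":0},{"jaw":0.2,"linear":[-3.0,-0.5,0],"twist":0},{"jaw":0.2,"linear":[-2,-0.3,0],"twist":0},{"jaw":0.2,"linear":[0,0,0],"twist":-6.4},{"jaw":0.2,"linear":[0,0,0],"twist":-6.4},{"jaw":0.2,"linear":[0,0,0],"twist":-6.4},{"jaw":0.2,"linear":[0,0,0],"twist":-6.4},{"jaw":0.2,"linear":[0,0,0],"twist":-6.4},{"jaw":0.2,"linear":[0,0,0],"twist":-6.4},{"jaw":0.2,"linear":[0,0,0],"twist":-6.4},{"jaw":0.2,"linear":[0,0,0],"twist":0}]'
python3 - <<'E'
from h import *
c=shot('wrist'); cv2.imwrite('pics/rim.png',c['color']); P=cloud(c)
n=np.array([np.cos(np.radians(24)),np.sin(np.radians(24))]); t=np.array([-n[1],n[0]])
a=P[...,:2]@n; b=P[...,:2]@t
for s in np.arange(-.2,.05,.03):
    kk=(b>=s)&(b<s+.01)&(a>.53)&(a<.60)&(P[...,2]>.118)&(P[...,2]<.136)
    if kk.sum()>5: print(s.round(3),kk.sum(),np.percentile(a[kk],[1,50,99]).round(4),np.median(P[...,2][kk]).round(4))
o=robot.get_obs()['position'];print('tcp a,b',o[:2]@n,o[:2]@t,o)
E
```

```text
time: 22.2
position: [0.5237, 0.2226, 0.297]
tool_rot: [0.178, 0.984, -0.0, -0.0]
ft_force: [-0.5, 0.7, -0.0]
grip_width: 0.0446
grip_force: 15.0
time: 23.12
position: [0.5991, 0.1806, 0.2967]
tool_rot: [-0.212, 0.977, 0.0, -0.001]
ft_force: [0.3, 0.3, -0.7]
grip_width: 0.0447
grip_force: 15.0
-0.2 158 [0.5653 0.5697 0.575 ] 0.127
-0.17 151 [0.5648 0.5695 0.5749] 0.127
-0.14 143 [0.5646 0.5686 0.5737] 0.1269
-0.11 146 [0.5638 0.5684 0.5735] 0.1268
-0.08 143 [0.5634 0.568  0.5726] 0.1267
-0.05 142 [0.5623 0.567  0.5714] 0.1269
-0.02 142 [0.5613 0.5657 0.5703] 0.1268
0.01 143 [0.5603 0.5643 0.5693] 0.127
0.04 58 [0.5728 0.588  0.5998] 0.1269
tcp a,b 0.6208171220093208 -0.07866256555916704 [0.59913961 0.18064724 0.29674191]
```

View pics/rim.png

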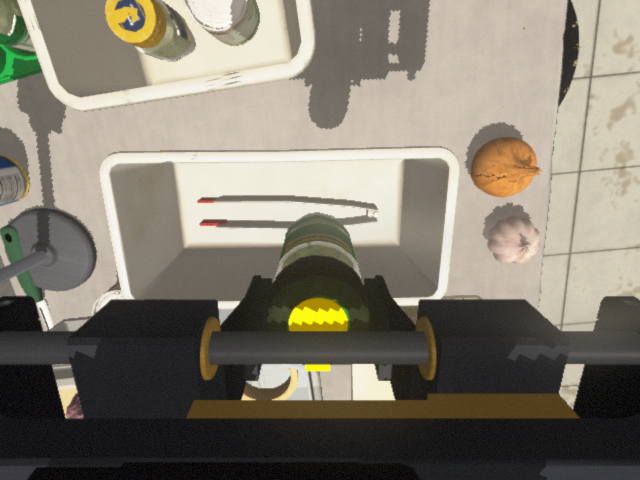

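The view shows the jar inside tub_white with the robot-side rim just below it in the picture. The rim's inner edge is at a≈0.572 and its height is 0.127. I lower the jar inside, loosen the grip, and pull towards the rim so that it pivots.

```bash
python3 -m pendant '[{"jaw":0.2,"linear":[0,0,2],"twist":-1.2},{"jaw":0.2,"linear":[0,0,3.5],"twist":0},{"jaw":0.2,"linear":[0,0,3.5],"twist":0},{"jaw":0.2,"linear":[0,0,2],"twist":0},{"jaw":0.2,"linear":[0,0,0],"twist":0},{"jaw":0.2,"linear":[0,0,0],"twist":0}]' && python3 -m pendant '[{"jaw":0.2,"linear":[0,0,0],"twist":0},{"jaw":0.2,"linear":[1,0,0],"twist":0},{"jaw":0.2,"linear":[1,0,0],"twist":0},{"jaw":0.2,"linear":[0.5,0,0],"twist":0},{"jaw":0.2,"linear":[0.5,0,0],"twist":0},{"jaw":0.2,"linear":[0.5,0,0],"twist":0},{"jaw":0.2,"linear":[0.5,0,0],"twist":0},{"jaw":0.2,"linear":[0.5,0,0],"twist":0},{"jaw":0.2,"linear":[0.5,0,0],"twist":0},{"jaw":0.2,"linear":[0,0,0],"twist":0}]' 4
python3 - <<'E'
from h import *
o=robot.get_obs()['position'];n=np.array([np.cos(np.radians(24)),np.sin(np.radians(24))]);print('a',o[:2]@n)
c=shot('side'); cv2.imwrite('pics/side1.png',cv2.resize(c['color'][170:290,360:520],None,fx=4,fy=4))
c=shot('wrist')
E
```

```text
time: 23.67
position: [0.5989, 0.1806, 0.1862]
tool_rot: [-0.22, 0.975, 0.0, -0.002]
ft_force: [0.2, 0.5, -0.9]
grip_width: 0.0444
grip_force: 15.0
time: 24.5
position: [0.5535, 0.1588, 0.1873]
tool_rot: [-0.221, 0.975, -0.0, -0.0]
ft_force: [0.5, 0.2, 0.5]
grip_width: 0.0447
grip_force: 4.0
a 0.5702054740645275
```

View pics/side1.png

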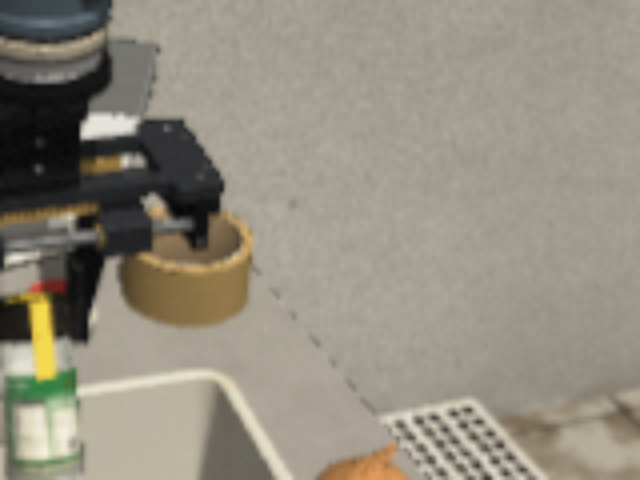

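The side view shows the jar tilting, with its white label at about full-image px (371,278). I fit a cylinder to measure the tilt and the label's yaw.

```bash
cat >> h.py <<'E'
from scipy.optimize import least_squares
def jarfit(c,tilt0=25,h=.0973):
    o=robot.get_obs(); M=R.from_quat(o['tool_rot']).as_matrix(); tcp=o['position']
    B=np.stack([-M[:,0],-M[:,1]*-1*-1,-M[:,2]]) # rows: jar-forward f, side, up (upright guess)
    B[1]=np.cross(B[2],B[0])
    P=(cloud(c)-tcp)@B.T; hsv=cv2.cvtColor(c['color'],cv2.COLOR_BGR2HSV)
    t=np.radians(tilt0); Rj=np.array([[np.cos(t),0,np.sin(t)],[0,1,0],[-np.sin(t),0,np.cos(t)]]) # jar rows in B
    J=P@Rj.T  # approx jar coords, origin TCP
    for it in range(3):
        m=(np.hypot(J[...,0],J[...,1])<.03)&(J[...,2]<-.022)&(J[...,2]>-h+.004)
        X=P[m]
        def res(s):
            a=np.array([np.tan(s[0]),np.tan(s[1]),1]); a/=np.linalg.norm(a); d=X-[s[2],s[3],0]
            return np.linalg.norm(np.cross(d,a),axis=1)-.0225
        s=least_squares(res,[-t,0,0,0],loss='soft_l1',f_scale=.001)
        a=np.array([np.tan(s.x[0]),np.tan(s.x[1]),1]); a/=np.linalg.norm(a); t=-s.x[0]
        zj=a; xj=np.array([1,0,0])-a[0]*a; xj/=np.linalg.norm(xj); Rj=np.stack([xj,np.cross(zj,xj),zj]); J=(P-[s.x[2],s.x[3],0])@Rj.T
    print('n',m.sum(),'tilt',np.degrees(t).round(2),'side lean',np.degrees(s.x[1]).round(2),'axis offset at TCP mm',(s.x[2:]*1e3).round(1),'rms mm',(np.sqrt(np.mean(s.fun**2))*1e3).round(2))
    # yellow strip azimuth on the jar & label
    y=(hsv[...,0]>20)&(hsv[...,0]<36)&(hsv[...,1]>120)&(np.hypot(J[...,0],J[...,1])<.03)&(abs(J[...,2])<.06)&(J[...,0]>.014)
    w=m&(hsv[...,1]<40)&(hsv[...,2]>150)&(J[...,0]>.008)
    if y.sum()>2: print('strip az deg on jar',np.degrees(np.arctan2(J[y][:,1],J[y][:,0])).mean().round(1),y.sum())
    if w.sum()>5: print('label az',np.degrees(np.arctan2(J[w][:,1],J[w][:,0])).mean().round(1),'z',(J[w][:,2].min()*1e3).round(1),(J[w][:,2].max()*1e3).round(1),w.sum())
    b=J[(np.hypot(J[...,0],J[...,1])<.024)&(J[...,2]<0)&(J[...,2]>-.15)]; print('lowest',np.percentile(b[:,2],[0.5,1,3]).round(4),len(b))
    # world frame of jar
    W=Rj@B; f=W[0]; print('jar x az',np.degrees(np.arctan2(f[1],f[0])).round(1),'elev',np.degrees(np.arcsin(f[2])).round(1)); return W,tcp+np.array([s.x[2],s.x[3],0])@B
E
python3 - <<'E'
from h import *
jarfit(load('side'))
E
```

```text
n 622 tilt 24.4 side lean -0.02 axis offset at TCP mm [-2.3 -0.2] rms mm 2.03
strip az deg on jar 2.2 109
label az -5.1 z -93.2 -22.2 230
lowest [-0.095  -0.0947 -0.0919] 675
jar x az 25.5 elev 24.4
```

```bash
python3 -m pendant '[{"jaw":0.2,"linear":[0.4,0,0],"twist":0},{"jaw":0.2,"linear":[0.4,0,0],"twist":0},{"jaw":0.2,"linear":[0.4,0,0],"twist":0},{"jaw":0.2,"linear":[0,0,0],"twist":0},{"jaw":0.2,"linear":[0,0,0],"twist":0},{"jaw":0.2,"linear":[0,0,0],"twist":0}]' 4 && python3 -m pendant '[{"jaw":0.2,"linear":[0,0,0],"twist":0},{"jaw":0.2,"linear":[0,0,0],"twist":0},{"jaw":0.2,"linear":[0,0,0],"twist":0}]' 25
python3 - <<'E'
from h import *
o=robot.get_obs()['position'];n=np.array([np.cos(np.radians(24)),np.sin(np.radians(24))]);print('a',o[:2]@n)
jarfit(shot('side'),33)
E
```

```text
time: 25.1
position: [0.5433, 0.1539, 0.1872]
tool_rot: [-0.221, 0.975, 0.0, -0.0]
ft_force: [-0.7, -0.2, -0.2]
grip_width: 0.0448
grip_force: 4.0
time: 25.35
position: [0.5436, 0.154, 0.1872]
tool_rot: [-0.221, 0.975, 0.0, -0.0]
ft_force: [0.2, 0.3, -0.3]
grip_width: 0.0446
grip_force: 25.0
a 0.5592153704323993
n 638 tilt 36.01 side lean -0.29 axis offset at TCP mm [-3.3 -0.5] rms mm 2.1
strip az deg on jar 3.1 105
label az -5.6 z -93.3 -22.2 272
lowest [-0.0971 -0.0964 -0.095 ] 704
jar x az 25.3 elev 36.0
```

```bash
python3 -m pendant '[{"jaw":0.2,"linear":[0,0,-2],"twist":0},{"jaw":0.2,"linear":[0,0,-3.5],"twist":0},{"jaw":0.2,"linear":[0,0,-3.5],"twist":0},{"jaw":0.2,"linear":[0,0,-3],"twist":5.1},{"jaw":0.2,"linear":[0,0,0],"twist":5.1},{"jaw":0.2,"linear":[0,0,0],"twist":5.1},{"jaw":0.2,"linear":[0,0,0],"twist":0},{"jaw":0.2,"linear":[0,0,0],"twist":0}]'
python3 - <<'E'
from h import *
W,ax=jarfit(shot('side'),35)
d=np.load('/tmp/lens.npz');L=d['L']; lens=L.T@(d['A']+[-.065,-.2358,-.022]); print('lens',lens.round(4))
tgt=lens-.15*L[0]-L.T@np.array([.0229,0,-.0573]); print('tcp target',tgt.round(4)); plan(tgt,190.2)
E
```

```text
time: 26.07
position: [0.5433, 0.154, 0.3071]
tool_rot: [-0.09, 0.996, -0.0, -0.0]
ft_force: [-0.0, -0.3, -1.7]
grip_width: 0.0441
grip_force: 25.0
n 697 tilt 35.99 side lean -0.13 axis offset at TCP mm [-2.8 -0.5] rms mm 1.9
strip az deg on jar 2.2 119
label az 3.0 z -91.6 -22.5 288
lowest [-0.0974 -0.097  -0.0958] 792
jar x az 10.2 elev 35.9
lens [ 0.7354 -0.1074  0.3082]
tcp target [ 0.5632 -0.1383  0.2576]
toolx yaw -169.7 tool cm before twist [  3.28 -29.11   4.92] |d| rows 7.2
twist 0.1 cm after twist [  3.2  -29.12   4.92]
```

```bash
python3 -m pendant '[{"jaw":0.2,"linear":[0.3,-1.5,0.2],"twist":0},{"jaw":0.2,"linear":[0.4,-3.2,0.5],"twist":0},{"jaw":0.2,"linear":[0.4,-3.2,0.5],"twist":0},{"jaw":0.2,"linear":[0.4,-3.2,0.5],"twist":0},{"jaw":0.2,"linear":[0.4,-3.2,0.5],"twist":0},{"jaw":0.2,"linear":[0.4,-3.2,0.5],"twist":0},{"jaw":0.2,"linear":[0.4,-3.2,0.5],"twist":0},{"jaw":0.2,"linear":[0.4,-3.2,0.5],"twist":0},{"jaw":0.2,"linear":[0.2,-3.2,0.5],"twist":0},{"jaw":0.2,"linear":[0,-2.0,0.5],"twist":0},{"jaw":0.2,"linear":[0,0,0],"twist":0},{"jaw":0.2,"linear":[0,0,0],"twist":0}]'
python3 - <<'E'
from h import *
c=shot('side'); cv2.imwrite('pics/side2.png',cv2.resize(c['color'][170:320,150:350],None,fx=4,fy=4)); 
W,ax=jarfit(c,35)
d=np.load('/tmp/lens.npz');L=d['L']; lens=L.T@(d['A']+[-.065,-.2358,-.022])
tgt=lens-.15*L[0]-L.T@np.array([.0229,0,-.0573]); plan(tgt,190.2)
E
```

```text
time: 27.12
position: [0.5623, -0.1392, 0.2591]
tool_rot: [-0.088, 0.996, 0.001, -0.001]
ft_force: [-0.4, 1.0, 0.1]
grip_width: 0.0445
grip_force: 25.0
n 589 tilt 36.34 side lean -0.16 axis offset at TCP mm [-4.  -1.5] rms mm 2.12
strip az deg on jar 0.5 101
label az 9.0 z -92.1 -22.1 229
lowest [-0.0986 -0.0985 -0.0964] 669
jar x az 10.0 elev 36.3
toolx yaw -169.8 tool cm before twist [-0.09 -0.05  0.18] |d| rows 0.1
twist 0.0 cm after twist [-0.09 -0.05  0.18]
```

View pics/side2.png

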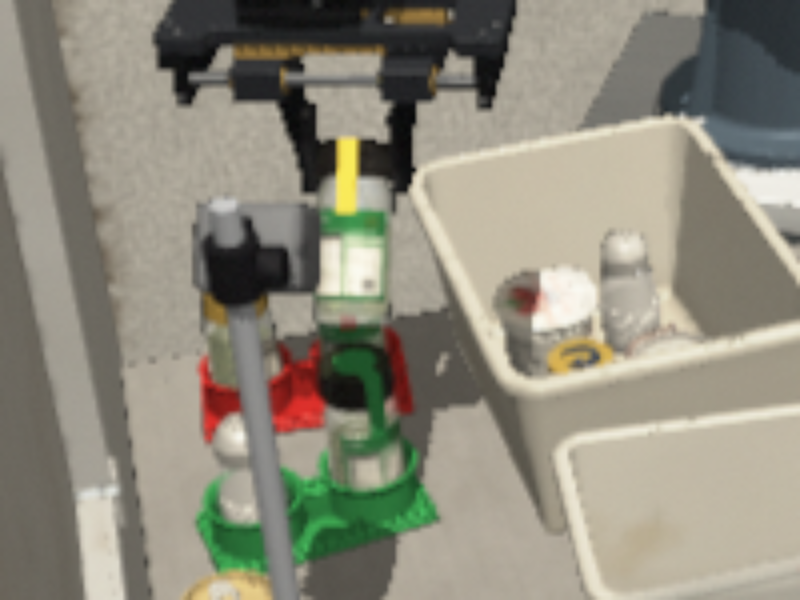

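The side view shows the yellow jar held tilted, with its label facing the lens and its lid up. Green and red sit in their wells. I make a final 1–2 mm correction, settle, and hand in.

```bash
python3 -m pendant '[{"jaw":0.2,"linear":[-0.15,-0.05,0.15],"twist":0},{"jaw":0.2,"linear":[0,0,0],"twist":0},{"jaw":0.2,"linear":[0,0,0],"twist":0},{"jaw":0.2,"linear":[0,0,0],"twist":0},{"jaw":0.2,"linear":[0,0,0],"twist":0},{"jaw":0.2,"linear":[0,0,0],"twist":0}]' && python3 -c "
from h import *
plan([.5632,-.1383,.2576],190.2); print(robot.hand_in())"
```

```text
time: 27.67
position: [0.5644, -0.1381, 0.259]
tool_rot: [-0.089, 0.996, -0.0, 0.0]
ft_force: [-0.2, 0.5, -0.8]
grip_width: 0.0446
grip_force: 25.0
toolx yaw -169.7 tool cm before twist [ 0.12 -0.    0.14] |d| rows 0.0
twist 0.1 cm after twist [ 0.12 -0.    0.14]
the job is handed in; nothing more can be done
None
```

The job is handed in at 27.7 s: the green and red jars are down in their wells, and the yellow jar is held by its lid 15 cm from the glass with its label facing the lens. Its tilt is within about 2° of the lens and its position within a few mm; the least certain measurement is the depth of the glass, about 5 mm either way.

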